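# Index the magnifier to the orange shell

### The job

Set the magnifier over the dish with the orange shell: pull the red spring knob up until its pin is out of the middle parking hole, swing the arm round until the lens stands over that dish, and let the pin snap fully home in the hole there. Leave the dish where it stands.

Things in the scene. Friction and masses are not known exactly. Their poses are not given: they have to be found in the camera images.
- stand: Fixed: grey round index plate 250 mm across, top 50 mm above the bench. Origin on the bench, on the upright pivot axis. Five holes 100 mm from the pivot at -60, -30, 0, 30, 60 degrees from its x axis (left positive). The arm starts pinned in the middle hole, 0; a dish stands about 210 mm from the pivot off each other hole. The rim guides a pin let go within 8 mm (5 degrees) of a hole.
- knob (a point): Middle of the red knob on the arm, 100 mm from the pivot, 98 mm above the bench when home. Round, 26 mm thick (82 to 114 mm above the bench), top rim 34 mm; does not turn in the arm. Slides straight up against a spring, 6 to 10 N, travel 22 mm; its pin sits 12 mm deep. Pulled more than 12 mm it lets the arm turn; let go over a hole it springs fully home, elsewhere it stays up on the plate.
- lens (a point): Centre of the round magnifier lens (black ring 74 mm across, 56 to 66 mm above the bench) at the end of the aluminium arm, 210 mm from the pivot. Pivot, knob and lens lie on one line. The arm is 24 mm wide, its top 66 mm above the bench; it turns about the stand's pivot with light friction and stays where it is left.
- orange_dish: Loose white round dish, 60 mm across, 14 mm tall, with an orange ribbed shell in it. Origin in the middle of its underside. Within 6 mm of where the lens centre comes (seen from above) with the pin in the hole of that direction. The dishes with black, green and blue specimens are bystanders.

How it is judged (in metres and radians):
On the way:
1. the knob is pulled up so that the pin is clear of the parking hole (z of knob in the frame of stand above 0.11 m), for 0.1 s.
At the end, for the whole second after the job is handed in: The lens centre is within 20 mm (seen from above) of the middle of the dish with the orange shell, the plunger knob is down within 3 mm of home (pin in the hole), and that dish is within 20 mm of where it stood (horizontal distance between lens and orange_dish below 0.02 m and z of knob in the frame of stand below 0.101 m and distance of orange_dish from where it was at the start of the episode below 0.02 m); the robot touches nothing.
It fails at once if the dish with the orange shell is shifted by more than 20 mm (distance of orange_dish from where it was at the start of the episode above 0.02 m).
It also fails if it takes over 35 s, if anything falls off the work surface, if the arm or the gripper's body presses on something with over 40 N, if the wrist force passes 120 N, or if a joint passes its speed limit or range.

### The arm

A 6-joint arm with a two-finger parallel gripper is mounted at the origin on the work surface. World frame = base frame: x ahead of the robot, y to its left, z up, the work surface at z = 0. Lengths are in mm, angles in rad, forces in N, time in s.
With the tool pointing down it reaches from about 400 to 825 mm from the base axis. Payload 7 kg.
Tool frame: the origin (TCP) lies at the very end of the fingers, on their centre line; the grasp point (between the pads) lies 19 mm behind it; z points along the fingers, y is the direction in which the jaws open and shut (so a half turn about z gives the same grasp; the last joint's range is limited). The gripper opens to 88 mm and grips with 3 to 60 N. Pads are 19 mm wide; open, the fingers measure 130 mm over their backs; the gripper's body (78 mm by 193 mm) begins 47 mm behind the grasp point.
Start: joints at [0.288, 0.359, 0.012, 0, -1.224, -0.288], TCP at [674.978, -0.019, 226.561] pointing down, gripper open.
Joint ranges: [-3.07, 3.07], [-1.43, 2.12], [-1.02, 1.25], [-3.03, 1.67], [-3.05, -0], [-3.03, 3.03]. Speed limits (rad/s): [2.39, 2.39, 3.01, 3.14, 3.14, 3.14].

### API

Orientations are given as a unit quaternion [w, x, y, z].
In Python, from cell import bot, gripper_to, kinematics, monitor, viewer, job_done gives the robot as it stands. The module is installed in compiled form; this text tells all that it offers. Calls block until the motion is done:
- bot.move_ptp(position, orientation): joint-space move of the TCP to a pose.
- bot.movel(position, ori=None, speed=150, until_force=None): straight line of the TCP; ori=None keeps the orientation; speed is the mean speed in mm/s. With until_force (N) it stops when the force on the tool has changed by that much, and returns True; else False.
- bot.set_joints(angles): joint-space move.
- gripper_to(opening, force=None): finger opening in mm; force is the grip in N (None keeps the last); returns when the fingers have stopped.
- bot.hold(seconds).
- kinematics.inverse_kinematics(position, orientation): joint angles nearest the present ones, or None.
- monitor.read_state(): the state.
- viewer.snapshot(name): name is "scene" or "side" or "wrist"; returns a dict with "color" (480x640x3 uint8, red, green, blue), "fx", "fy", "cx", "cy" (pixels), "R" (3x3) and "t" (3): a world point X has camera coordinates R X + t; the wrist camera has in their place "T_tool_cam" (4x4, takes a point from camera to tool coordinates, whose origin is the TCP and whose axes are the flange's). Camera axes: x right, y down, z forward; pixel columns grow to the right and rows downward; lengths in mm; the calibration is good to about 2 mm. A picture is of the moment at which its call begins: read the wrist's pose just before it. There is no depth.
A pose or a line that the arm cannot do raises bot.IKError and nothing moves.
- job_done(): hands the job in, once; it reports no verdict.
The state is a dict: "time": time; "joints": joint angles; "joint_vel": joint speeds; "tau": joint torques, N m; "eef_pos": TCP position; "orientation": TCP orientation; "ft_force": force on the tool from outside, world axes, zero at the start; "torque": the same for the moment, N m; "grip_width": finger opening in mm.
Only numpy, scipy, OpenCV 4.12 (cv2) and the standard library are available. Lean on these libraries where they do the work, as an engineer would, in place of code of your own. Each camera call takes 0.05 s, during which the arm holds its last target. There are 200 camera calls.

## Working session

There is one attempt and no reset: what is moved stays moved. The work goes in short steps, each a Python script; the robot and the scene stay as the last script left them, time stands still between calls to the robot, and variables do not carry over. Pictures are saved under pics/ and viewed, about 8 in all and at most 12, crops included, and the job is handed in when it is done.

```bash
mkdir -p pics; cat > h.py <<'E'
import numpy as np, cv2, json, pickle
from cell import bot, gripper_to, kinematics, monitor, viewer, job_done
from scipy.spatial.transform import Rotation as Rn
def snap(cam,name):
    s=monitor.read_state(); d=viewer.snapshot(cam)
    K=np.array([[d["fx"],0,d["cx"]],[0,d["fy"],d["cy"]],[0,0,1.]])
    if "R" in d: R=np.array(d["R"]);t=np.array(d["t"])
    else:
        q=s["orientation"];W=np.eye(4);W[:3,:3]=Rn.from_quat([q[1],q[2],q[3],q[0]]).as_matrix();W[:3,3]=s["eef_pos"]
        M=np.linalg.inv(W@np.array(d["T_tool_cam"]));R=M[:3,:3];t=M[:3,3]
    cv2.imwrite(f"pics/{name}.png",d["color"][...,::-1]); pickle.dump((K,R,t),open(f"pics/{name}.pkl","wb"))
def ray(name,uv):
    K,R,t=pickle.load(open(f"pics/{name}.pkl","rb"))
    return -R.T@t, R.T@np.linalg.inv(K)@np.array([*uv,1.])
def onz(name,uv,z):
    c,d=ray(name,uv); return c+d*(z-c[2])/d[2]
def tri(*obs):
    A=np.zeros((3,3));b=np.zeros(3)
    for n,uv in obs:
        c,d=ray(n,uv);d=d/np.linalg.norm(d);P=np.eye(3)-np.outer(d,d);A+=P;b+=P@c
    X=np.linalg.solve(A,b)
    return X,[round(float(np.linalg.norm(np.cross(X-ray(n,uv)[0],ray(n,uv)[1]/np.linalg.norm(ray(n,uv)[1])))),1) for n,uv in obs]
def proj(name,X):
    K,R,t=pickle.load(open(f"pics/{name}.pkl","rb")); p=K@(R@np.array(X)+t); return p[:2]/p[2]
E
python3 - <<'E'
from h import *
s=monitor.read_state();print(s["time"],s["orientation"],s["ft_force"])
for c in("scene","side","wrist"): snap(c,c+"0")
E
```

```text
0.0 [-6.64322640e-04 -7.07076596e-01  7.07136446e-01  5.41644277e-04] [-0.21138932 -0.32061555 -1.12601627]
```

View pics/scene0.png

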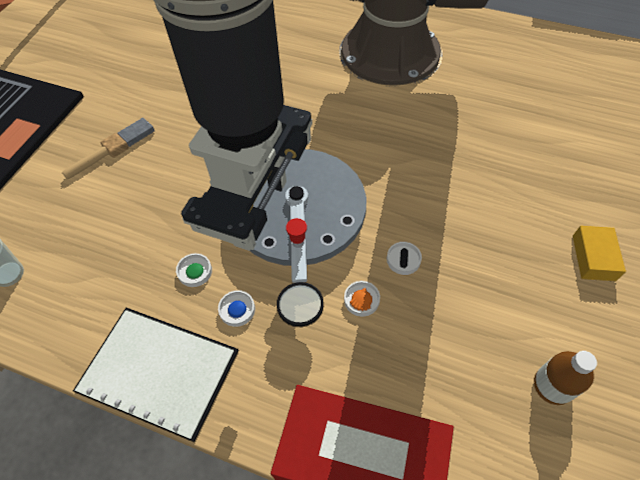

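View pics/side0.png

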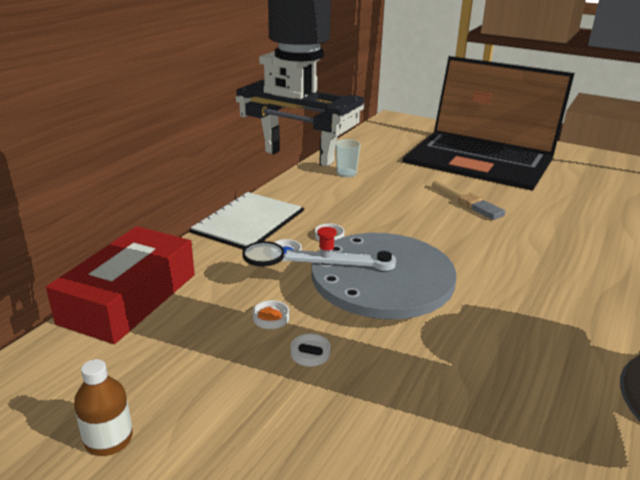

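View pics/wrist0.png

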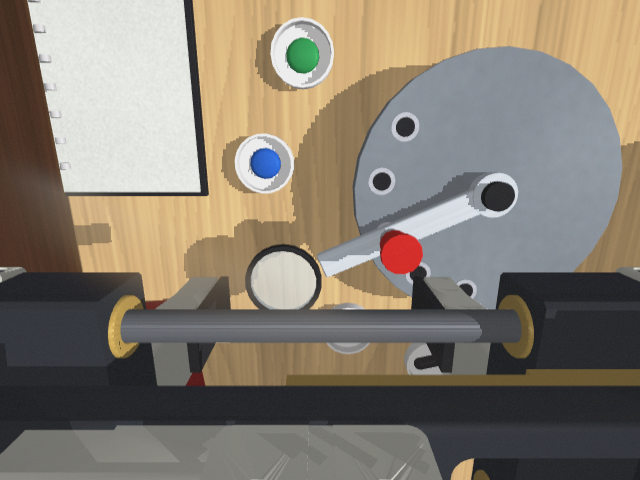

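The scene view shows the red knob top at about (296,226), lens at (300,303), pivot cap at (296,193) and orange dish at (361,298). In the side view they're at (327,232), (263,253), (384,258) and (271,314). In the wrist view, the knob is at (401,253), the lens at (284,281) and the cap at (498,195). The orange dish is next to the lens, so it's a 30° hole.

```bash
python3 - <<'E'
from h import *
np.set_printoptions(precision=1,suppress=True)
P={"knobtop":[("scene0",(296,226)),("side0",(327,232)),("wrist0",(401,253))],
"lens":[("scene0",(300,303)),("side0",(263,253)),("wrist0",(284,281))],
"cap":[("scene0",(296,191)),("side0",(384,257)),("wrist0",(498,195))],
"orange":[("scene0",(361,298)),("side0",(271,314))],
"holeL30":[("scene0",(328,239)),("side0",(331,279))],
"holeR30":[("scene0",(269,242)),("wrist0",(382,181))]}
X={}
for k,o in P.items():
    X[k],e=tri(*o); print(k,X[k],e)
p=X["cap"]
for k in X: v=X[k]-p; print(k,np.hypot(v[0],v[1]),np.degrees(np.arctan2(v[1],v[0])))
for k,o in P.items(): print(k,[ (n,onz(n,uv,{"knobtop":114,"lens":66,"cap":X["cap"][2],"orange":14}.get(k,50))) for n,uv in o])
E
```

```text
knobtop [608.9  15.3 110.8] [1.8, 1.4, 0.7]
lens [709.9  60.2  60.6] [1.5, 1.3, 0.8]
cap [516.7 -25.2  70.2] [2.8, 3.0, 0.6]
orange [642.8 139.9   4.7] [1.0, 1.0]
holeL30 [577.3  56.2  48.7] [0.8, 0.8]
holeR30 [617.1 -35.8  50.6] [1.0, 1.0]
knobtop 100.64181959001775 23.731362914178387
lens 211.23279329056263 23.845260685344403
cap 0.0 0.0
orange 207.70287927143508 52.633842562172624
holeL30 101.45834395677448 53.355636533874545
holeR30 100.91737780100398 -6.016553752511407
knobtop [('scene0', array([609.9,  14.5, 114. ])), ('side0', array([605.9,  22.9, 114. ])), ('wrist0', array([609.5,  15. , 114. ]))]
lens [('scene0', array([711.8,  59.9,  66. ])), ('side0', array([705.1,  69.3,  66. ])), ('wrist0', array([708.7,  58.6,  66. ]))]
cap [('scene0', array([514.6, -27.8,  70.2])), ('side0', array([517.2, -20.6,  70.2])), ('wrist0', array([516.1, -24.9,  70.2]))]
orange [('scene0', array([646.5, 140.2,  14. ])), ('side0', array([636. , 151.5,  14. ]))]
holeL30 [('scene0', array([577.4,  55.9,  50. ])), ('side0', array([576.5,  59.1,  50. ]))]
holeR30 [('scene0', array([617.7, -36.5,  50. ])), ('wrist0', array([616.2, -35. ,  50. ]))]
```

Both views agree: pivot about (516.7, −25), arm at 23.8°, radii about 100 and 210 mm. The orange dish is at +30°. Next I'll approach with the jaws tangential to the swing.

```bash
cat >> h.py <<'E'
PIV=np.array([516.7,-25.3]); A0=23.8; RK=100.3
R0=Rn.from_quat([-.70711,.70711,0,0])
def ori(a):   # jaws tangential when arm at world angle a (deg)
    q=(Rn.from_euler("z",a-90,degrees=True)*R0).as_quat(); return [q[3],q[0],q[1],q[2]]
def kp(a,z): 
    r=np.radians(a); return [PIV[0]+RK*np.cos(r),PIV[1]+RK*np.sin(r),z]
E
python3 - <<'E'
from h import *
np.set_printoptions(precision=2,suppress=True)
for a in(A0,A0+30): print(np.array(kinematics.inverse_kinematics(kp(a,90),ori(a))))
gripper_to(70,40)
bot.move_ptp(kp(A0,150),ori(A0))
s=monitor.read_state();print(s["time"],s["eef_pos"],s["grip_width"],np.array(s["joints"]))
snap("wrist","wrist1"); snap("side","side1")
a=cv2.imread("pics/wrist1.png");b=cv2.imread("pics/side1.png")[130:370,190:510]
b=cv2.resize(b,(400,300));a=cv2.resize(a,(400,300));cv2.imwrite("pics/c1.png",np.hstack([a,b]))
E
```

```text
[ 0.35  0.37 -0.31  0.   -0.89 -1.5 ]
[ 0.43  0.33 -0.38  0.   -0.87 -1.07]
1.8333 [608.9   15.22 150.37] 69.9291621666516 [ 0.35  0.31 -0.24  0.   -1.02 -1.5 ]
```

View pics/c1.png

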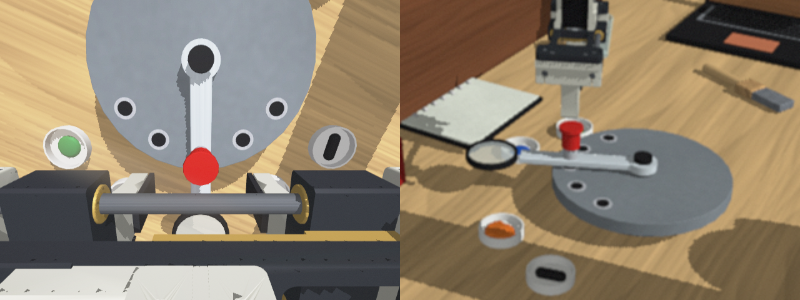

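The wrist view shows the knob at (201,167), midway between the fingers, with the arm in line with the tool. In the side view the finger is right above the knob. I'll descend, grip and pull.

```bash
python3 - <<'E'
from h import *
def st(m):
    s=monitor.read_state();print(m,round(s["time"],2),np.round(s["eef_pos"],1),round(s["grip_width"],1),np.round(s["ft_force"],1))
print(bot.movel(kp(A0,86),speed=80,until_force=8)); st("down")
gripper_to(10,40); st("grip")
bot.movel(kp(A0,103),speed=30); bot.hold(0.3); st("up")
snap("side","side2"); b=cv2.imread("pics/side2.png")[170:320,230:430]
cv2.imwrite("pics/c2.png",cv2.resize(b,None,fx=3,fy=3,interpolation=2))
E
```

```text
False
down 2.88 [608.9  15.3  86.5] 69.9 [-0.1 -0.3  0.5]
grip 3.6 [608.5  15.2  86.1] 31.7 [0.  0.5 0.8]
up 4.62 [608.3  15.3 102.8] 31.9 [  2.4   1.7 -10.3]
```

View pics/c2.png

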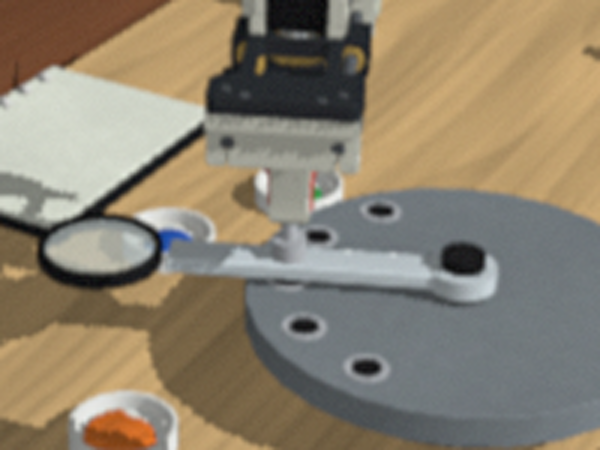

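The knob has come up, with the bare sleeve showing at (290,240), and the −10 N reading is the spring. I'll swing in 3° steps and watch the force.

```bash
python3 - <<'E'
from h import *
def st(m):
    s=monitor.read_state();print(m,round(s["time"],2),np.round(s["eef_pos"],1),round(s["grip_width"],1),np.round(s["ft_force"],1))
for d in range(3,31,3):
    bot.movel(kp(A0+d,103),ori(A0+d),speed=30)
    f=monitor.read_state()["ft_force"]
    if np.hypot(f[0],f[1])>15: st("HIGH %d"%d); break
    if d in(3,15,30): st(d)
snap("wrist","wrist3"); snap("scene","scene3"); snap("side","side3")
a=cv2.resize(cv2.imread("pics/wrist3.png"),(400,300));b=cv2.resize(cv2.imread("pics/side3.png")[170:350,210:450],(400,300))
cv2.imwrite("pics/c3.png",np.hstack([a,b]))
E
```

```text
3 4.99 [606.1  20.  102.9] 31.7 [  1.4   0.7 -10.7]
15 6.29 [594.7  37.5 103. ] 31.7 [  0.8   0.3 -10.1]
30 7.92 [575.8  55.5 103. ] 31.6 [  0.2  -1.1 -10.1]
```

View pics/c3.png

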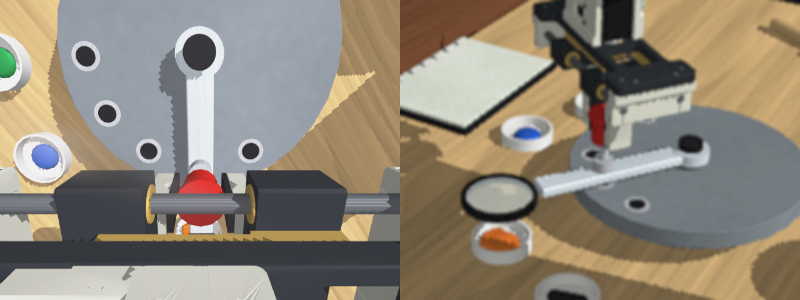

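The arm has swung freely and stands midway between the neighbouring holes at (148,151) and (250,151), so it's over the +30° hole. I'll release it and check.

```bash
python3 - <<'E'
from h import *
gripper_to(75); bot.hold(0.3)
bot.movel(kp(A0+30,180),speed=100)
bot.move_ptp([520,-150,300],ori(A0+30)); 
s=monitor.read_state();print(s["time"],np.round(s["ft_force"],1))
for c in("scene","side"): snap(c,c+"4")
a=cv2.imread("pics/scene4.png")[150:350,220:440];b=cv2.imread("pics/side4.png")[200:350,230:450]
cv2.imwrite("pics/c4.png",np.hstack([cv2.resize(a,(400,364)),cv2.resize(b[:],(400,273))[:273].copy() if 0 else cv2.copyMakeBorder(cv2.resize(b,(400,273)),0,91,0,0,0)]))
E
```

```text
11.1417 [ 0.   0.5 -0.1]
```

View pics/c4.png

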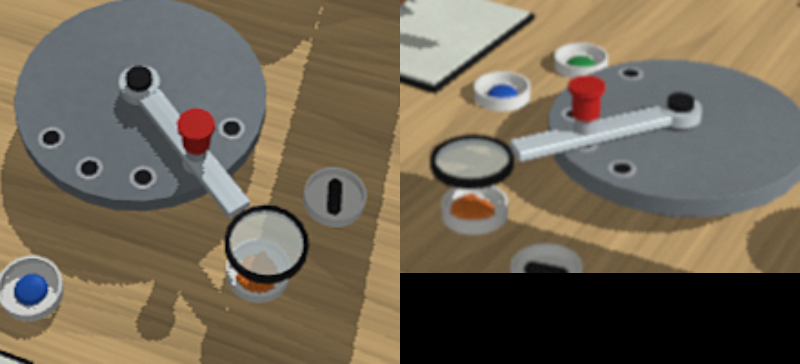

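In the crop the knob top is at scene (328,218) and side (333,248), with the lens over the orange dish, which is still at side (271,314). I can see a bit of sleeve under the knob, so I'll measure its height and get a pixel comparison with the start.

```bash
python3 - <<'E'
from h import *
np.set_printoptions(precision=1,suppress=True)
print("knobtop",tri(("scene4",(327.8,218.2)),("side4",(332.9,247.9))), "ref start",tri(("scene0",(296,226)),("side0",(327,232))))
print("lens",tri(("scene4",(366.3,283.7)),("side4",(269.6,288))))
print("dish side z14",onz("side4",(270.7,313.9),14),onz("side0",(271,314),14))
# red blob extents, start vs now vs predictions for home/up
for n in("scene0","side0","scene4","side4"):
    im=cv2.imread(f"pics/{n}.png");m=((im[...,2]>110)&(im[...,1]<60)&(im[...,0]<60)).astype(np.uint8)
    k,l,s,c=cv2.connectedComponentsWithStats(m)
    for i in range(1,k):
        if s[i,4]>60 and 280<c[i][0]<350 and 200<c[i][1]<300: print(n,s[i],c[i])
for n in("scene4","side4"):
    for z in(82,94,114,126): print(n,z,proj(n,kp(A0+30,z)))
for n in("scene0","side0"):
    for z in(82,114): print(n,z,proj(n,kp(A0,z)))
a=cv2.imread("pics/side0.png")[215:275,290:370];b=cv2.imread("pics/side4.png")[230:290,290:370]
cv2.imwrite("pics/c5.png",cv2.resize(np.hstack([a,b]),None,fx=5,fy=5,interpolation=2))
E
```

```text
knobtop (array([576. ,  55.9, 109.1]), [0.8, 0.8]) ref start (array([608.9,  14.5, 110.2]), [1.5, 1.5])
lens (array([641.4, 145.2,  59.4]), [0.3, 0.3])
dish side z14 [636.6 151.5  14. ] [636.  151.5  14. ]
scene0 [286 219  21  17 279] [295.9 226.9]
side0 [318 228  18  22 287] [327.  237.5]
scene4 [318 210  20  17 270] [327.4 217.9]
side4 [323 242  20  25 325] [332.9 252.7]
scene4 82 [328.  227.9]
scene4 94 [327.9 223.8]
scene4 114 [327.8 216.8]
scene4 126 [327.7 212.4]
side4 82 [332.9 261.8]
side4 94 [333.1 255.5]
side4 114 [333.5 244.9]
side4 126 [333.8 238.5]
scene0 82 [297.9 236.3]
scene0 114 [296.7 225.4]
side0 82 [327.3 246.1]
side0 114 [327.8 229.7]
```

View pics/c5.png

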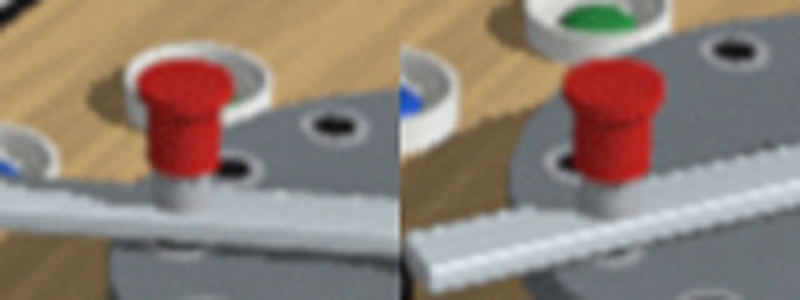

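Side by side, the knob sits over the same short sleeve as it did at the start (left (180,190), right (608,200)). Its measured top is 109 mm against 110 mm before, so the pin is home. The lens is about 5 mm from the dish centre.

```bash
python3 -c "
from h import *
job_done()"
```

```text
the job is handed in; nothing more can be done
```

The magnifier now stands over the orange-shell dish with its pin home, and the job is handed in. No verdict was reported.

I gripped the red knob, pulled it up about 17 mm (spring force about 10 N) and swung the arm +30° without resistance. I let go over that hole and backed the gripper well clear. The robot's clock read 11.1 s at the last check.

| Last check | Result |
|---|---|
| Knob top height | 109 mm, against 110 mm measured the same way at the start, so the pin is home |
| Lens to dish centre, from above | about 5 mm |
| Orange dish | moved less than 1 mm in the side view |
| Force on the tool after release | about 0 N |

- **Camera heights:** They came out 3–6 mm below the heights given in the task (knob top 114 mm). I therefore judged the knob by comparing it with the start, not by absolute height.
- **Side camera:** At the given heights its horizontal positions were several mm off the other two cameras. The checks still agreed with each other.

No check failed.

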